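# Close and latch the lid of a steam pot

## Task

The lid sits on the steam pot, turned the wrong way round. First lift the latch bar right back until it stays up by itself, then turn the lid by its handle so that the handle's nose points at the latch, bring the bar down onto the lid's rim and work the lid round until the bar drops fully home in the rim's notch. Leave the lid seated, and do not disturb the jar and the cup standing beside the pot.

Things in the scene. Friction and masses are not known exactly. Their poses are not given: they have to be found in the camera images.
- pot: Steel steam pot, 174 mm across, fixed. Origin: centre of its underside, on the table; z up; x points level from the pot's axis to the latch, a dark bracket (out to 131 mm from the axis) with a hinged steel bar. The rim carrying the lid is 115 mm up. Two black side grips, 75 mm up, reach 109 mm from the axis.
- pot_mark (a point): Point fixed to the pot where the lid's rim passes under the latch bar: 81 mm from the pot's axis along the pot's x, 123 mm above the table. Axes as the pot.
- bar (a joint): Angle of the latch bar about its level hinge, which runs along the pot's y. 0: level, fully home in the notch. About 0.26: lying on the raised rim. Stops at 1.75, leaning outward. Let go above 1.5 it tips to that stop by its own weight and stays; let go below 0.9 it falls back. Nearly free hinge, no spring; 140 g.
- bar_hinge (a point): Hinge axis of the bar: 122 mm from the pot's axis along the pot's x, 129 mm above the table.
- bar_grip (a point): Centre of the bar's black crosspiece, a rod 12 mm thick and 36 mm long, parallel to the hinge; pinch it from above by its two flat ends, it can pivot between the pads. With the bar level it lies 56 mm inward (towards the pot's axis) of the hinge and 36 mm above it; it swings round the hinge, up and then outward. The bar is 12 mm wide, 10 mm thick.
- lid_mid (a point): Centre of the black lid handle, on the lid's axis, 145 mm above the table when the lid is seated. The handle is a block 60 mm long, 16 mm thick and 36 mm high, standing on the lid's top. x: along the handle towards its nose, a low black rib on the lid at one end of the handle; z: up.
- lid: Loose steel lid, about 480 g, 176 mm disc 8 mm thick; origin: centre of the disc's underside, x towards the nose. A spigot 10 mm deep centres it in the pot; it turns either way, against friction only. An aluminium ring (74 to 88 mm from the axis) is raised 10 mm above the lid's top all round, but for one notch 18 mm wide that takes the bar.
- lid_index (a point): Point on the lid's top, 81 mm from its axis towards the nose. The ring's notch is only roughly here: up to 0.12 rad to either side, different every time, not given; the ring does not slip. A stop block 20 mm high, 11 mm wide, stands at the notch's counterclockwise side (from above): with the bar on the rim clockwise of the notch, turn the lid clockwise and the bar drops in, against the stop.
- jar: Sample jar with steel cap, 60 mm across, 85 mm high, origin under its centre. Leave alone.
- cup: Steel sample cup, 64 mm across, 60 mm high, origin under its centre. Leave alone.
Not all that is in view belongs to the job. Leave any pink look-alike of the lid alone.

How it is judged:
By the outcome, as a careful person would: the job done as asked, in the order asked, and still so for the second after the job is handed in, with the robot touching nothing.
It also fails if it takes over 72 s, if anything falls off the work surface, if the arm or the gripper's body presses on something with over 40 N, if the wrist force passes 120 N, or if a joint passes its speed limit or range.

## Robot

A 7-joint arm with a two-finger parallel gripper is mounted at the origin on the work surface. World frame = base frame: x ahead of the robot, y to its left, z up, the work surface at z = 0. Lengths are in mm, angles in rad, forces in N, time in s.
With the tool pointing down it reaches from about 400 to 875 mm from the base axis. Payload 4.4 kg.
Tool frame: the origin (TCP) lies at the very end of the fingers, on their centre line; the grasp point (between the pads) lies 19 mm behind it; z points along the fingers, y is the line along which they close (so a half turn about z gives the same grasp; the last joint's range is limited). The gripper opens to 85 mm and grips with 20 to 120 N. Pads are 22 mm wide; open, the fingers measure 114 mm over their backs; the gripper's body (76 mm by 85 mm) begins 54 mm behind the grasp point. The pads swing forward as they close: fully open they stand 13 mm farther back than shut.
Start: joints at [-1.308, 0.628, 0.038, 1.517, -0.027, 0.996, -0.02], TCP at [209.866, 615.202, 231.313] pointing down, gripper open.
Joint ranges: [-3.06, 3.06], [-0.37, 2.12], [-1.25, 1.32], [0.18, 2.47], [-1.1, 4.24], [0.23, 1.98], [-2.94, 2.94]. Speed limits (rad/s): [2.57, 2.57, 3.14, 3.14, 3.14, 3.14, 3.14].

## Interface

Orientations are given as [roll, pitch, yaw] about the fixed x, y, z axes, in that order (R = Rz(yaw) Ry(pitch) Rx(roll)).
In Python, from cell import monitor, viewer, workorder gives the robot as it stands.
- The arm moves only by the tool arm_command, never from a script. Its argument "series" is one flat list of numbers, 5 for each row, row after row: the opening in per cent of the stroke, from 0 (shut) to 100 (fully open), then the shift along the tool's x, y, z in cm, then the turn about the tool's z in degrees. In form: [claw, x, y, z, roll, claw, x, y, z, roll, ...]. A call has exactly 5 rows; each row is the pose to reach, as a shift and turn from the pose commanded when the call began, along the tool's axes at that moment; what a row does not reach only later rows make up. A row lasts 1/12 s, in which the tool goes at most 41.7 mm and 7.16 degrees, less where a joint would pass 70% of its speed; a pose out of reach is approached as far as the arm can. A call with a gripper value outside its range is refused whole. The fingers move at their own pace and stop on an object; the grip force is fixed at half the most. Time passes only in rows, so rows that repeat a pose let the fingers close, or fill a call up. It gives the time, the measured TCP pose, the force, the opening and the grip force at its end, in the units of the state.
- monitor.read_state(): the state, without advancing time (a new reading comes with each control period).
- viewer.get_image(name): name is "scene" or "top" or "wrist"; returns (picture, depth): 420x560x3 uint8, red, green, blue; 420x560 float32, mm along the optical axis (not along the pixel's ray), 0 where there is no reading.
- viewer.camera_model(name): a dict with "mtx" (3x3 intrinsics, pixels), "R" (3x3) and "t" (3): a world point X has camera coordinates R X + t. Camera axes: x right, y down, z forward; pixel columns grow to the right and rows downward; lengths in mm; the calibration is good to about 2 mm. The wrist camera is an equidistant fisheye: a pixel r from the principal point sees the ray r / f radians off the axis. A picture is of the moment at which its call begins: read the wrist's pose just before it. camera_model takes no time and is no camera call; for the wrist camera it gives the pose at the moment of the call.
- workorder.finish_job(): hands the job in; it is judged then, once.
The state is a dict: "clock": time; "qpos": joint angles; "qd": joint speeds; "tau": joint torques, N m; "eef_pos": TCP position; "tool_rot": TCP orientation; "force": force on the tool from outside, world axes, zero at the start; "torque": the same for the moment, N m; "width": finger opening in mm; "gripper_force": force on a finger pad.
Only numpy, scipy, OpenCV 4.12 (cv2) and the standard library are available. Lean on these libraries where they do the work, as an engineer would, in place of code of your own. Each camera call takes 0.05 s, during which the arm holds its last target. There are 200 camera calls.

## Working session

There is one attempt and no reset: what is moved stays moved. The work goes in short steps, Python scripts to look and compute and a tool call to move; the robot and the scene stay as the last step left them, time stands still between calls to the robot, and variables do not carry over. Pictures are saved under pics/ and viewed, at most 10 in all, crops included, and the job is handed in when it is done.

Besides the shell and the picture viewer there is one more tool, called in YAML: its name, and indented under it one key for each argument. arm_command: Moves the arm, as the interface text tells. Its arguments: {"type":"object","properties":{"series":{"type":"array","items":{"type":"number"}}},"required":["series"]}

```bash
mkdir -p pics; ls; python3 - <<'E'
from cell import monitor, viewer
import cv2, numpy as np
s=monitor.read_state(); print({k:np.round(v,3) for k,v in s.items()})
for n in("scene","top"):
    m=viewer.camera_model(n); print(n,np.round(m["mtx"],1).tolist(),np.round(m["R"],3).tolist(),np.round(m["t"],1).tolist())
    p,d=viewer.get_image(n); cv2.imwrite(f"pics/{n}0.png",p[:,:,::-1]); np.savez(f"pics/{n}0.npz",p=p,d=d,K=m["mtx"],R=m["R"],t=m["t"])
E
```

```text
pics
{'clock': np.float64(0.0), 'qpos': array([-1.308,  0.629,  0.038,  1.518, -0.027,  0.996, -0.02 ]), 'qd': array([-0.001, -0.002,  0.001, -0.001, -0.002, -0.001, -0.   ]), 'tau': array([ 0.0000e+00, -5.6340e+01,  1.2260e+00, -1.9344e+01,  1.1000e-02,
        1.0000e-02, -0.0000e+00]), 'eef_pos': array([209.655, 614.583, 230.375]), 'tool_rot': array([-3.14 ,  0.   ,  2.813]), 'force': array([ 0.372,  0.165, -0.005]), 'torque': array([-0.016, -0.001,  0.017]), 'gripper_force': np.float64(0.0), 'width': np.float64(85.754)}
scene [[390.3, 0.0, 280.3], [0.0, 390.3, 217.0], [0.0, 0.0, 1.0]] [[-0.521, 0.854, 0.014], [0.511, 0.324, -0.796], [-0.684, -0.408, -0.605]] [360.4, -210.6, 1162.1]
top [[506.1, 0.0, 281.5], [0.0, 506.1, 217.9], [0.0, 0.0, 1.0]] [[-0.029, -1.0, 0.008], [-0.981, 0.027, -0.191], [0.19, -0.014, -0.982]] [-27.5, 632.6, 981.7]
```

View pics/scene0.png

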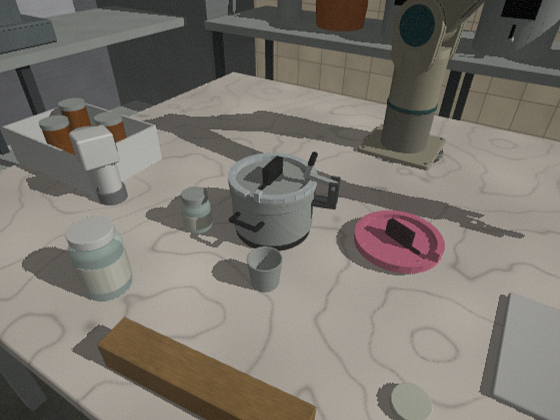

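View pics/top0.png

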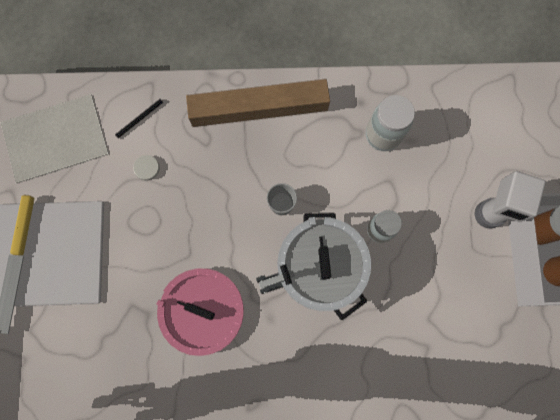

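Top view: real lid on the pot at (325,262), handle with its nose rib pointing up at (322,240). The latch is at (270,283). Candidates for the lid are the pot's steel lid (325,262) and the pink look-alike (200,310), so I take the pot. Jar candidates are the small one (385,225) and a big one (390,120), and the cup is at (282,198). I'll check with a crop and measure.

```bash
cat > h.py <<'E'
import numpy as np, cv2
def load(n):
    f=np.load(f"pics/{n}.npz"); return f["p"],f["d"],f["K"],f["R"],f["t"]
def cloud(d,K,R,t):
    v,u=np.indices(d.shape); c=np.stack([(u-K[0,2])/K[0,0]*d,(v-K[1,2])/K[1,1]*d,d],-1)
    X=(c-t)@R; X[d<=0]=np.nan; return X
def circ(P):
    A=np.c_[2*P,np.ones(len(P))]; s=np.linalg.lstsq(A,(P**2).sum(1),rcond=None)[0]
    return s[:2],np.sqrt(s[2]+s[:2]@s[:2])
E
python3 - <<'E'
from h import *
p,d,K,R,t=load("top0"); X=cloud(d,K,R,t)
cv2.imwrite("pics/c1.png",cv2.resize(p[185:330,240:420],None,fx=4,fy=4,interpolation=cv2.INTER_CUBIC)[:,:,::-1])
print("table z",np.nanmedian(X[330:380,100:140,2]), "pot c",X[275,345],"handle",X[262,325])
for r,c in[(283,270),(275,286),(225,385),(198,282),(240,322),(250,323)]: print(r,c,np.round(X[r,c],1))
z=X[...,2]; reg=np.zeros(z.shape,bool); reg[200:330,265:385]=1
m=reg&(z>128)&(z<139)
P=X[m][:,:2]; hull=cv2.convexHull(P.astype(np.float32))[:,0]
for _ in range(4):
    c,r=circ(hull); e=np.linalg.norm(hull-c,axis=1)-r; print("ring",c,r,len(hull),e.std()); hull=hull[abs(e)<max(2,1.5*e.std())]
# handle points
rr=np.linalg.norm(X[...,:2]-c,axis=-1)
for nm,mm in(("handle",(rr<40)&(z>152)),("barhi",(rr>45)&(rr<135)&(z>142)&reg)):
    Q=X[mm]; print(nm,len(Q),Q.mean(0),Q.min(0),Q.max(0)); 
    w,V=np.linalg.eigh(np.cov(Q[:,:2].T)); print(V[:,1],np.arctan2(V[1,1],V[0,1]))
E
```

```text
table z -0.7152777743421925 pot c [ 505.96658964 -161.58359694  122.90822502] handle [ 528.16109052 -121.40995528  157.42139919]
283 270 [494.  -19.3 137.1]
275 286 [504.3 -48.6 183.8]
225 385 [ 607.  -252.9   83. ]
198 282 [686.6 -48.5   5.3]
240 322 [ 573.4 -120.5  127.8]
250 323 [ 550.1 -118.5  160.2]
ring [ 527.58892178 -114.05974772] 91.63480402551906 43 6.787560542600766
ring [ 529.71144292 -121.55698661] 88.02609637085621 40 0.280656407143347
ring [ 529.71144292 -121.55698661] 88.02609637085621 40 0.280656407143347
ring [ 529.71144292 -121.55698661] 88.02609637085621 40 0.280656407143347
handle 281 [ 528.80889653 -121.13971741  158.17386142] [ 499.3146408  -130.04757163  152.26310582] [ 558.25908968 -111.80584221  163.89327838]
[-0.99783412 -0.06578041] -3.0757647127710186
barhi 227 [521.53599831 -55.71866392 168.52319151] [ 481.12848759 -107.55565117  142.00226771] [615.60207488  -9.8095054  185.7161697 ]
[-0.88478325  0.4660028 ] 2.656824995652229
```

View pics/c1.png

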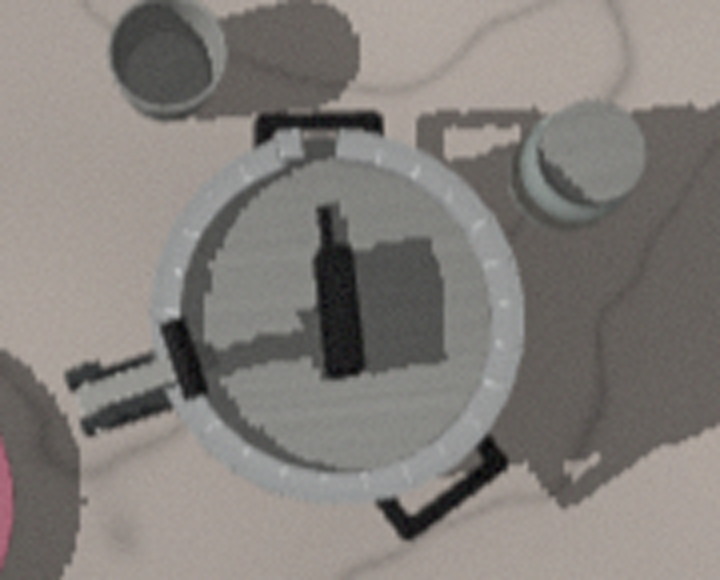

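The crop confirms it: steel lid on the pot, nose rib at crop (327,210), notch at (321,145) with the stop block on its left (290,145), bar crosspiece at (185,358). Next I'll get the angles.

```bash
python3 - <<'E'
from h import *
p,d,K,R,t=load("top0"); X=cloud(d,K,R,t); z=X[...,2]
c=np.array([529.7,-121.5])
def ray(u,v,h):
    dw=np.linalg.inv(K)@[u,v,1]@R; o=-t@R; return o+dw*(h-o[2])/dw[2]
rel=X[...,:2]-c; r=np.hypot(rel[...,0],rel[...,1]); a=np.arctan2(rel[...,1],rel[...,0])
m=(z>176)&(z<192)&(r>50)&(r<110); Q=X[m]; g=Q.mean(0); print("cross",len(Q),g,Q.max(0)-Q.min(0),"r,phi",np.hypot(*(g[:2]-c)),np.arctan2(*(g[:2]-c)[::-1]))
w,V=np.linalg.eigh(np.cov(Q[:,:2].T)); print("axis ang",np.arctan2(V[1,1],V[0,1]))
n=ray(320.2,220.8,124); print("notch",np.hypot(*(n[:2]-c)),np.arctan2(*(n[:2]-c)[::-1]))
ring=(r>75)&(r<87)
for b in np.arange(-.3,.5,.04):
    k=ring&(abs(a-b)<.02); print(round(b,2),k.sum(),np.nanmedian(z[k]).round(1),end=" | ")
h=(r<45)&(z>152); A=X[h][:,:2]; print("\nhandle rect",cv2.minAreaRect(A.astype(np.float32)))
ns=ray(240+327/4,185+207/4,125); print("nose",np.hypot(*(ns[:2]-c)),np.arctan2(*(ns[:2]-c)[::-1]))
k=(z>128)&(r<140)&(r>92); Q=X[k]; print("bracket",Q.mean(0),np.arctan2(*(Q.mean(0)[:2]-c)[::-1]))
p,d,K,R,t=load("scene0"); X=cloud(d,K,R,t); z=X[...,2]; r=np.hypot(X[...,0]-c[0],X[...,1]-c[1])
k=(z>129)&(z<137)&(r<105); hull=cv2.convexHull(X[k][:,:2].astype(np.float32))[:,0]
for _ in range(4):
    cc,rr=circ(hull); e=np.linalg.norm(hull-cc,axis=1)-rr; hull=hull[abs(e)<max(2,1.5*e.std())]
print("scene ring",cc,rr)
k=(r<40)&(z>152); print("scene handle",X[k].mean(0)); k=(z>168)&(r>50)&(r<110); print("scene cross",X[k].mean(0),X[k].max(0))
E
```

```text
cross 136 [506.63003264 -47.90697656 182.16936986] [35.68098461 18.98224755  8.59017187] r,phi 77.1242924910034 1.8745740835725244
axis ang -2.8469267828562526
notch 81.86976768096633 0.0303397905689896
-0.3 9 132.1 | -0.26 10 133.4 | -0.22 9 133.2 | -0.18 12 131.3 | -0.14 9 132.9 | -0.1 8 133.0 | -0.06 14 131.5 | -0.02 9 123.8 | 0.02 12 122.2 | 0.06 8 122.0 | 0.1 10 121.9 | 0.14 6 121.5 | 0.18 9 143.4 | 0.22 12 142.4 | 0.26 14 142.3 | 0.3 14 136.1 | 0.34 8 132.3 | 0.38 12 132.3 | 0.42 10 132.8 | 0.46 10 132.4 | 
handle rect ((529.1514892578125, -121.5219497680664), (59.14838409423828, 16.1281681060791), 3.910902261734009)
nose 50.460015668744944 0.01902370243256423
bracket [495.6604916  -11.67461892 136.88243688] 1.8713491652652108
scene ring [ 529.13416213 -118.41712736] 89.02481182072816
scene handle [ 533.31245999 -116.79366769  157.29365775]
scene cross [511.81103635 -43.24789565 180.60067857] [525.07248335 -35.41449613 184.61051797]
```

arm_command:
  series: [100,-2.48,-2.66,0,0,100,-4.96,-5.32,0,0,100,-7.44,-7.98,0,0,100,-9.92,-10.64,0,0,100,-12.4,-13.3,0,0]

```text
clock: 0.52
eef_pos: [284.5, 447.3, 230.9]
tool_rot: [-3.141, -0.0, 2.813]
force: [0.8, 0.3, 0.6]
width: 85.3
gripper_force: 0.0
```

arm_command:
  series: [100,-2.48,-2.66,0,0,100,-4.96,-5.32,0,0,100,-7.44,-7.98,0,0,100,-9.92,-10.64,0,0,100,-12.4,-13.3,0,0]

```text
clock: 0.93
eef_pos: [358.9, 281.6, 231.2]
tool_rot: [-3.141, -0.0, 2.813]
force: [0.8, -0.5, 0.8]
width: 85.3
gripper_force: 0.0
```

arm_command:
  series: [100,-2.48,-2.66,0,0,100,-4.96,-5.32,0,0,100,-7.44,-7.98,0,0,100,-9.92,-10.64,0,0,100,-12.4,-13.3,0,0]

```text
clock: 1.35
eef_pos: [433.3, 115.7, 231.2]
tool_rot: [-3.142, -0.0, 2.813]
force: [0.4, 0.1, -0.2]
width: 85.6
gripper_force: 0.0
```

arm_command:
  series: [100,-2.48,-2.66,0,0,100,-4.96,-5.32,0,0,100,-7.44,-7.98,0,0,100,-9.92,-10.64,0,0,100,-12.4,-13.3,0,0]

```text
clock: 1.77
eef_pos: [507.7, -50.2, 231.1]
tool_rot: [-3.142, -0.001, 2.813]
force: [0.5, 0.7, -0.2]
width: 85.4
gripper_force: 0.0
```

arm_command:
  series: [100,0,0,0,6,100,0,0,0,12,100,0,0,0,18,100,0,0,0,24,100,0,0,0,30]

```text
clock: 2.18
eef_pos: [507.2, -48.6, 231.0]
tool_rot: [-3.141, -0.001, 2.284]
force: [0.3, -0.4, 0.3]
width: 85.8
gripper_force: 0.0
```

arm_command:
  series: [100,0,0,0,6,100,0,0,0,12,100,0,0,0,18,100,0,0,0,24,100,0,0,0,24]

```text
clock: 2.6
eef_pos: [507.2, -48.3, 231.0]
tool_rot: [-3.141, 0.0, 1.868]
force: [-0.3, 0.4, 0.0]
width: 85.4
gripper_force: 0.0
```

```bash
python3 - <<'E'
from cell import monitor, viewer
import cv2, numpy as np
s=monitor.read_state(); print(s["qpos"].round(3),s["eef_pos"])
m=viewer.camera_model("wrist"); p,d=viewer.get_image("wrist"); np.savez("pics/w1.npz",p=p,d=d,K=m["mtx"],R=m["R"],t=m["t"]); cv2.imwrite("pics/w1.png",p[:,:,::-1])
K,R,t=m["mtx"],m["R"],m["t"]; print(K.round(1).tolist(),"cam at",(-t@R).round(1))
v,u=np.indices(d.shape); dx=(u-K[0,2])/K[0,0]; dy=(v-K[1,2])/K[1,1]; th=np.hypot(dx,dy)
f=np.where(th>1e-6,np.tan(np.minimum(th,1.4))/np.maximum(th,1e-6),1); X=(np.stack([dx*f*d,dy*f*d,d],-1)-t)@R; X[d<=0]=np.nan
z=X[...,2]; c=np.array([529.7,-121.5]); r=np.hypot(X[...,0]-c[0],X[...,1]-c[1])
for nm,k in(("cross",(z>174)&(z<190)&(r>60)&(r<100)&(abs(X[...,0]-506)<25)),("handle",(z>155)&(z<167)&(r<36))):
    Q=X[k]; print(nm,len(Q)); 
    if len(Q)>20: print(Q.mean(0),Q.min(0),Q.max(0),cv2.minAreaRect(Q[:,:2].astype(np.float32)))
E
```

```text
[-0.229  0.453  0.385  1.911 -0.226  0.821  0.573] [507.20589502 -48.33603168 230.95508824]
[[325.2, 0.0, 276.4], [0.0, 325.2, 212.9], [0.0, 0.0, 1.0]] cam at [484.   24.7 373.4]
cross 1082
[504.96312617 -45.72706057 182.25212025] [486.6037253  -57.46913481 176.52387738] [524.16259759 -36.28234872 185.37507914] ((505.226318359375, -46.863582611083984), (36.223209381103516, 12.20850658416748), 16.838346481323242)
handle 1250
[ 526.8022668  -119.38750422  158.26051059] [ 497.89154274 -130.01662416  155.00719236] [ 557.19685343 -110.69737627  160.87329965] ((527.4999389648438, -120.44163513183594), (59.5513801574707, 16.908031463623047), 3.2233269214630127)
```

View pics/w1.png

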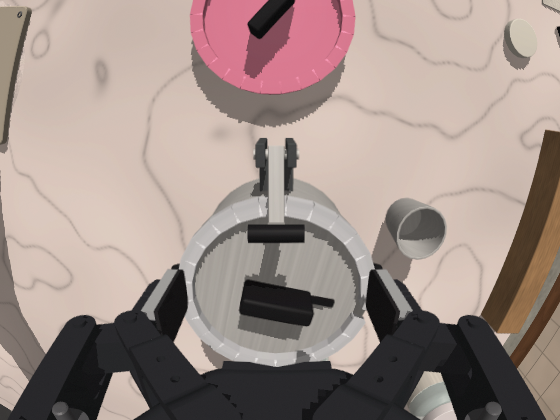

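arm_command:
  series: [100,0.15,-0.12,2,0,100,0.15,-0.12,4,0,100,0.15,-0.12,6,0,100,0.15,-0.12,7.4,0,100,0.15,-0.12,7.4,0]

```text
clock: 3.07
eef_pos: [503.8, -47.0, 154.8]
tool_rot: [-3.136, -0.002, 1.873]
force: [0.3, 0.8, -0.1]
width: 85.0
gripper_force: 0.0
```

arm_command:
  series: [30,0,0,0,0,30,0,0,0,0,30,0,0,0,0,30,0,0,0,0,30,0,0,0,0]

```text
clock: 3.48
eef_pos: [506.6, -47.7, 158.3]
tool_rot: [3.14, 0.001, 1.871]
force: [-0.3, -0.8, 3.8]
width: 34.3
gripper_force: 59.2
```

arm_command:
  series: [30,0,0,0,0,30,0,0,0,0,30,0,0,0,0,30,0,0,0,0,30,0,0,0,0]

```text
clock: 3.9
eef_pos: [506.6, -47.8, 158.1]
tool_rot: [3.14, 0.001, 1.87]
force: [-0.9, -1.1, 5.1]
width: 34.2
gripper_force: 59.4
```

arm_command:
  series: [30,0.73,0,-0.58,0,30,1.59,0,-1.08,0,30,2.52,0,-1.44,0,30,3.5,0,-1.67,0,30,4.49,0,-1.74,0]

```text
clock: 4.32
eef_pos: [493.8, -5.9, 175.8]
tool_rot: [3.139, 0.004, 1.869]
force: [2.8, -6.1, 0.3]
width: 34.1
gripper_force: 60.8
```

arm_command:
  series: [30,1.0,0,0.08,0,30,1.97,0,0.3,0,30,2.9,0,0.67,0,30,3.76,0,1.16,0,30,4.19,0,1.48,0]

```text
clock: 4.73
eef_pos: [480.6, 36.9, 160.9]
tool_rot: [3.14, -0.0, 1.872]
force: [0.4, -0.5, 9.0]
width: 34.6
gripper_force: 64.4
```

arm_command:
  series: [30,0,0,0,0,30,0,0,0,0,60,0,0,0,0,100,0,0,0,0,100,0,0,0,0]

```text
clock: 5.15
eef_pos: [479.6, 36.2, 159.8]
tool_rot: [-3.141, -0.001, 1.871]
force: [-0.2, -0.4, -0.6]
width: 69.2
gripper_force: 0.0
```

arm_command:
  series: [100,0,0,0,0,100,0,0,-3,0,100,0,0,-6,0,100,0,0,-8,0,100,0,0,-8,0]

```text
clock: 5.57
eef_pos: [482.6, 35.6, 243.4]
tool_rot: [3.135, 0.001, 1.87]
force: [0.7, -1.2, 0.1]
width: 85.3
gripper_force: 0.0
```

arm_command:
  series: [100,-3.3,0,0,7,100,-6.6,0,0,14,100,-9.9,0,0,21,100,-13.2,0,0,28,100,-16.44,0.02,0,35]

```text
clock: 5.98
eef_pos: [528.8, -122.7, 239.2]
tool_rot: [-3.14, -0.0, 1.254]
force: [0.9, -0.2, -0.2]
width: 85.4
gripper_force: 0.0
```

arm_command:
  series: [100,0,0,0,7,100,0,0,0,14,100,0,0,0,21,100,0,0,0,28,100,0,0,0,35]

```text
clock: 6.4
eef_pos: [528.4, -121.3, 238.9]
tool_rot: [-3.14, 0.001, 0.642]
force: [-0.5, 0.3, 0.2]
width: 86.0
gripper_force: 0.0
```

arm_command:
  series: [100,0,0,0,7,100,0,0,0,14,100,0,0,0,21,100,0,0,0,28,100,0,0,0,33.5]

```text
clock: 6.82
eef_pos: [528.5, -121.1, 238.9]
tool_rot: [-3.141, 0.002, 0.058]
force: [0.2, -0.3, -0.4]
width: 85.1
gripper_force: 0.0
```

```bash
cat >> h.py <<'E'
def wcloud(d,K,R,t):
    v,u=np.indices(d.shape); dx=(u-K[0,2])/K[0,0]; dy=(v-K[1,2])/K[1,1]; th=np.hypot(dx,dy)
    f=np.where(th>1e-6,np.tan(np.minimum(th,1.4))/np.maximum(th,1e-6),1); X=(np.stack([dx*f*d,dy*f*d,d],-1)-t)@R; X[d<=0]=np.nan; return X
def snap(n,name):
    from cell import viewer
    m=viewer.camera_model(n); p,d=viewer.get_image(n); cv2.imwrite(f"pics/{name}.png",p[:,:,::-1])
    return p,(wcloud if n=="wrist" else cloud)(d,m["mtx"],m["R"],m["t"])
E
python3 - <<'E'
from h import *
from cell import monitor
s=monitor.read_state(); print(s["qpos"].round(3),s["eef_pos"],s["tool_rot"])
p,X=snap("wrist","w2"); z=X[...,2]; c=[529.3,-121.5]; r=np.hypot(X[...,0]-c[0],X[...,1]-c[1])
Q=X[(z>155)&(z<167)&(r<36)]; print(len(Q),cv2.minAreaRect(Q[:,:2].astype(np.float32)))
p,X=snap("scene","s2"); z=X[...,2]; r=np.hypot(X[...,0]-477.6,X[...,1]-43); Q=X[(r<35)&(z>130)&(z<195)]; print("bar",len(Q),Q.mean(0),Q.max(0))
E
```

```text
[-0.396  0.623  0.92   1.825 -0.587  0.994 -0.743] [ 528.48700171 -121.05164456  238.93954613] [-3.14120888e+00  1.60657098e-03  5.79823192e-02]
1634 ((528.6477661132812, -120.61721801757812), (58.61189270019531, 15.38856315612793), 3.6790852546691895)
bar 207 [487.40123854  32.24101572 181.72919954] [499.20539756  51.48206944 189.95979551]
```

arm_command:
  series: [100,0,0,3,0,100,0,0,6,0,100,0,0,8.5,0,100,0,0,10,0,100,0,0,10.7,0]

```text
clock: 7.33
eef_pos: [527.3, -120.7, 130.3]
tool_rot: [-3.14, 0.004, 0.066]
force: [0.6, 1.0, -0.4]
width: 85.8
gripper_force: 0.0
```

arm_command:
  series: [10,0,0,0,0,10,0,0,0,0,10,0,0,0,0,10,0,0,0,0,10,0,0,0,0]

```text
clock: 7.75
eef_pos: [529.6, -121.6, 133.8]
tool_rot: [3.141, -0.002, 0.064]
force: [-0.6, -0.5, -0.5]
width: 25.7
gripper_force: 0.0
```

arm_command:
  series: [10,0,0,0,0,10,0,0,0,0,10,0,0,0,0,10,0,0,0,0,10,0,0,0,0]

```text
clock: 8.17
eef_pos: [529.5, -121.2, 133.8]
tool_rot: [-3.141, -0.001, 0.064]
force: [-1.8, 1.0, 6.2]
width: 14.7
gripper_force: 59.9
```

arm_command:
  series: [10,0,0,0,-4,10,0,0,0,-9,10,0,0,0,-14,10,0,0,0,-19,10,0,0,0,-24]

```text
clock: 8.58
eef_pos: [529.7, -121.9, 133.8]
tool_rot: [3.14, -0.002, 0.485]
force: [-1.1, 0.3, 3.6]
width: 15.3
gripper_force: 59.8
```

arm_command:
  series: [10,0,0,0,-5,10,0,0,0,-10,10,0,0,0,-15,10,0,0,0,-20,10,0,0,0,-25]

```text
clock: 9.0
eef_pos: [529.6, -121.9, 133.9]
tool_rot: [3.14, -0.001, 0.921]
force: [-0.4, -0.0, 3.6]
width: 15.1
gripper_force: 59.8
```

arm_command:
  series: [10,0,0,0,-5,10,0,0,0,-10,10,0,0,0,-15,10,0,0,0,-20,10,0,0,0,-25]

```text
clock: 9.42
eef_pos: [529.6, -122.0, 133.8]
tool_rot: [3.14, -0.0, 1.358]
force: [0.4, -0.7, 3.9]
width: 14.9
gripper_force: 59.7
```

arm_command:
  series: [10,0,0,0,-6,10,0,0,0,-12,10,0,0,0,-18,10,0,0,0,-24,10,0,0,0,-29.5]

```text
clock: 9.83
eef_pos: [529.5, -122.0, 133.8]
tool_rot: [3.14, 0.001, 1.873]
force: [-0.7, 0.2, 4.0]
width: 15.1
gripper_force: 59.7
```

arm_command:
  series: [10,0,0,0,0,10,0,0,0,-4,10,0,0,0,-9,10,0,0,0,-14,10,0,0,0,-14]

```text
clock: 10.25
eef_pos: [529.6, -122.1, 133.8]
tool_rot: [3.14, 0.001, 2.115]
force: [-1.0, -0.4, 7.4]
width: 14.6
gripper_force: 60.2
```

arm_command:
  series: [50,0,0,0,0,100,0,0,0,0,100,0,0,0,0,100,0,0,0,0,100,0,0,0,0]

```text
clock: 10.67
eef_pos: [528.9, -121.3, 132.7]
tool_rot: [-3.141, -0.0, 2.114]
force: [0.0, -0.6, -0.1]
width: 74.7
gripper_force: 0.0
```

arm_command:
  series: [100,0,0,-2,0,100,0,0,-5,0,100,0,0,-8,0,100,0,0,-11,0,100,0,0,-11,0]

```text
clock: 11.08
eef_pos: [532.3, -122.5, 248.3]
tool_rot: [3.134, 0.007, 2.114]
force: [1.1, -0.0, 0.1]
width: 85.6
gripper_force: 0.0
```

```bash
python3 - <<'E'
from h import *
from cell import monitor
s=monitor.read_state(); print(s["qpos"].round(3),s["eef_pos"],s["tool_rot"])
p,X=snap("wrist","w3"); z=X[...,2]; c=np.array([529.3,-121.5]); r=np.hypot(X[...,0]-c[0],X[...,1]-c[1]); a=np.arctan2(X[...,1]-c[1],X[...,0]-c[0])
Q=X[(z>152)&(z<167)&(r<36)]; print(len(Q),cv2.minAreaRect(Q[:,:2].astype(np.float32)))
ring=(r>75)&(r<87)&(z>110)
for b in np.arange(1.5,2.7,.04):
    k=ring&(abs(a-b)<.02); print(round(b,2),k.sum(),np.nanmedian(z[k]).round(1) if k.any() else 0,end=" | ")
E
```

```text
[ 0.003  0.464  0.252  1.803 -0.146  0.882  0.865] [ 532.34429698 -122.51413773  248.30531445] [3.13394934 0.00681545 2.11398521]
1583 ((528.5320434570312, -122.36833190917969), (15.867828369140625, 58.571929931640625), 31.288570404052734)
1.5 59 132.8 | 1.54 59 132.8 | 1.58 56 133.0 | 1.62 58 132.9 | 1.66 61 133.1 | 1.7 59 132.8 | 1.74 61 132.6 | 1.78 62 132.7 | 1.82 60 132.8 | 1.86 62 132.9 | 1.9 64 132.9 | 1.94 61 133.0 | 1.98 63 132.9 | 2.02 62 122.7 | 2.06 57 122.6 | 2.1 52 122.7 | 2.14 63 122.7 | 2.18 61 122.9 | 2.22 74 123.3 | 2.26 67 142.8 | 2.3 70 143.0 | 2.34 63 142.8 | 2.38 51 132.9 | 2.42 62 132.8 | 2.46 60 132.8 | 2.5 63 132.9 | 2.54 60 132.8 | 2.58 63 132.7 | 2.62 61 132.9 | 2.66 61 132.8 | 2.7 59 132.9 |
```

View pics/w3.png

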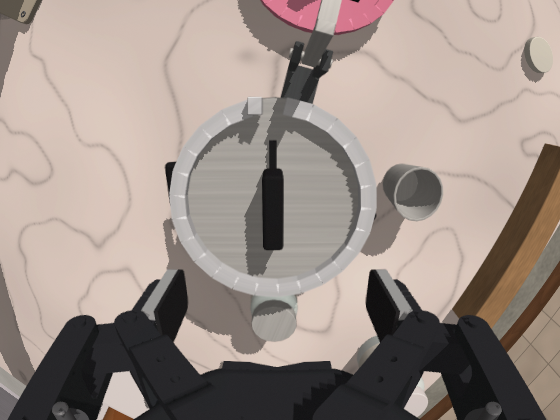

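Nose now points about 0.24 rad past the latch. The notch spans 2.00–2.235 rad and the bar sits at 1.87, so the bar will land on the rim clockwise of the notch. In the image the bar stands back at (320,35) and the lid is seated.

arm_command:
  series: [100,3.3,0.8,0,3,100,6.6,1.6,0,6,100,9.9,2.4,0,9,100,13.2,3.2,0,12,100,16.23,4.06,0,14]

```text
clock: 11.55
eef_pos: [477.9, 40.1, 241.7]
tool_rot: [-3.139, -0.001, 1.868]
force: [0.2, 1.0, -0.3]
width: 85.4
gripper_force: 0.0
```

```bash
python3 - <<'E'
from h import *
from cell import monitor
p,X=snap("wrist","w4"); s=monitor.read_state(); print(s["qpos"].round(3),s["eef_pos"],s["tool_rot"])
z=X[...,2]; r=np.hypot(X[...,0]-479.8,X[...,1]-38.4)
Q=X[(z>165)&(z<200)&(r<30)]; print(len(Q),Q.mean(0),Q.max(0),cv2.minAreaRect(Q[:,:2].astype(np.float32)))
Q=Q[Q[:,2]>Q[:,2].max()-7]; print(len(Q),Q.mean(0),cv2.minAreaRect(Q[:,:2].astype(np.float32)))
E
```

```text
[-0.375  0.387  0.303  1.97  -0.163  0.812  0.325] [476.00076684  47.63255885 241.30877783] [-3.1376771  -0.00615908  1.8754679 ]
1678 [480.68536175  33.24725731 183.47159591] [497.04346463  50.04720919 190.43530688] ((482.50250244140625, 27.40794563293457), (36.21551513671875, 37.370914459228516), 17.35518455505371)
828 [483.14838336  25.56992037 185.47757293] ((482.0594787597656, 26.037961959838867), (35.90582275390625, 34.8986930847168), 14.038076400756836)
```

```bash
python3 - <<'E'
from h import *
from cell import monitor
p,X=snap("wrist","w5"); s=monitor.read_state(); print(s["eef_pos"],s["tool_rot"])
z=X[...,2]; r=np.hypot(X[...,0]-479.8,X[...,1]-38.4)
k=(z>170)&(z<200)&(r<30); k2=k&(p.max(-1)<60)
Q=X[k2]; print(k.sum(),len(Q),Q.mean(0),Q.min(0),Q.max(0),cv2.minAreaRect(Q[:,:2].astype(np.float32)))
E
```

```text
[477.28951411  44.58546319 241.49619025] [-3.13848709 -0.0038046   1.87860181]
1610 803 [478.10196191  40.85252227 182.17854784] [460.59834611  29.83167673 177.83131975] [496.44085654  49.59981124 184.9085509 ] ((478.2818298339844, 40.08527374267578), (35.12339401245117, 10.823691368103027), 17.287471771240234)
```

arm_command:
  series: [100,0.1,0,0,0,100,0.1,0,3,0,100,0.1,0,6,0,100,0.1,0,8.5,0,100,0.1,0,8.5,0]

```text
clock: 12.07
eef_pos: [476.2, 37.6, 153.8]
tool_rot: [-3.132, -0.001, 1.868]
force: [-0.5, -0.3, -1.1]
width: 85.4
gripper_force: 0.0
```

arm_command:
  series: [30,0,0,0,0,30,0,0,0,0,30,0,0,0,0,30,0,0,0,0,30,0,0,0,0]

```text
clock: 12.48
eef_pos: [479.9, 39.1, 159.5]
tool_rot: [3.14, 0.0, 1.87]
force: [-1.0, -0.3, 7.5]
width: 34.0
gripper_force: 58.9
```

arm_command:
  series: [30,0,0,0,0,30,0,0,0,0,30,0,0,0,0,30,0,0,0,0,30,0,0,0,0]

```text
clock: 12.9
eef_pos: [479.9, 39.1, 159.5]
tool_rot: [3.14, 0.0, 1.87]
force: [-1.7, -1.0, 7.2]
width: 34.3
gripper_force: 58.9
```

arm_command:
  series: [30,-0.78,0,-0.63,0,30,-1.64,0,-1.12,0,30,-2.57,0,-1.49,0,30,-3.54,0,-1.72,0,30,-4.54,0,-1.79,0]

```text
clock: 13.32
eef_pos: [492.8, -3.1, 176.9]
tool_rot: [3.141, -0.003, 1.871]
force: [-1.1, 5.3, 0.0]
width: 34.1
gripper_force: 61.5
```

arm_command:
  series: [30,-0.99,0,0.07,0,30,-1.97,0,0.3,0,30,-2.9,0,0.66,0,30,-3.65,0,1.09,0,30,-4.19,0,1.48,0]

```text
clock: 13.73
eef_pos: [506.1, -45.9, 162.5]
tool_rot: [3.14, 0.001, 1.869]
force: [-0.7, 1.0, 5.7]
width: 34.3
gripper_force: 59.9
```

arm_command:
  series: [30,-0.14,0,0.12,0,30,-0.25,0,0.22,0,30,-0.25,0,0.22,0,30,-0.25,0,0.22,0,30,-0.25,0,0.22,0]

```text
clock: 14.15
eef_pos: [506.8, -48.3, 160.4]
tool_rot: [3.14, 0.002, 1.869]
force: [-1.2, -0.6, 6.0]
width: 34.3
gripper_force: 60.1
```

arm_command:
  series: [50,0,0,0,0,100,0,0,0,0,100,0,0,0,0,100,0,0,0,0,100,0,0,-1,0]

```text
clock: 14.57
eef_pos: [504.7, -46.4, 167.7]
tool_rot: [-3.138, -0.001, 1.87]
force: [0.8, 0.7, 0.2]
width: 85.4
gripper_force: 0.0
```

arm_command:
  series: [100,0,0,-3,0,100,0,0,-6,0,100,0,0,-7,0,100,0,0,-7,0,100,0,0,-7,0]

```text
clock: 14.98
eef_pos: [506.0, -46.3, 239.3]
tool_rot: [3.14, 0.0, 1.871]
force: [-0.8, -0.3, 0.9]
width: 85.3
gripper_force: 0.0
```

arm_command:
  series: [100,-2,0,0,-4,100,-4,0,0,-8,100,-6,0,0,-12,100,-7.85,0,0,-14,100,-7.85,0,0,-14]

```text
clock: 15.4
eef_pos: [528.8, -125.8, 237.4]
tool_rot: [-3.139, 0.001, 2.111]
force: [1.1, -0.5, 0.5]
width: 85.5
gripper_force: 0.0
```

```bash
cat > chk.py <<'E'
from h import *
from cell import monitor
import sys
p,X=snap("wrist",sys.argv[1]); s=monitor.read_state(); print(s["clock"],s["qpos"].round(3),s["eef_pos"],s["tool_rot"])
z=X[...,2]; c=np.array([529.3,-121.5]); r=np.hypot(X[...,0]-c[0],X[...,1]-c[1]); a=np.arctan2(X[...,1]-c[1],X[...,0]-c[0])
Q=X[(z>152)&(z<167)&(r<36)]; print("handle",len(Q),cv2.minAreaRect(Q[:,:2].astype(np.float32)))
Q=X[(z>150)&(z<195)&(r<100)&(r>55)&(abs(a-1.87)<.4)&(p.max(-1)<60)]; print("cross",len(Q),Q.mean(0),Q.max(0))
ring=(r>75)&(r<87)&(z>110)
for b in np.arange(1.6,2.5,.04):
    k=ring&(abs(a-b)<.02); print(round(b,2),k.sum(),np.nanmedian(z[k]).round(1) if k.any() else 0,end=" | ")
E
python3 chk.py w6
```

```text
15.45 [ 0.02   0.477  0.231  1.814 -0.137  0.869  0.855] [ 528.19819184 -123.42372769  237.24263115] [-3.13897576e+00 -1.08016658e-03  2.11071840e+00]
handle 1710 ((528.7392578125, -122.69615173339844), (15.827696800231934, 59.195343017578125), 31.274404525756836)
cross 1048 [505.49601192 -48.27832008 182.22866393] [523.44830197 -38.05885586 185.77733384]
1.6 0 0 | 1.64 13 182.6 | 1.68 77 182.8 | 1.72 74 182.6 | 1.76 75 182.6 | 1.8 71 182.6 | 1.84 79 182.4 | 1.88 78 182.4 | 1.92 80 182.3 | 1.96 78 182.3 | 2.0 74 182.7 | 2.04 77 182.7 | 2.08 91 182.4 | 2.12 78 123.1 | 2.16 64 122.9 | 2.2 60 122.8 | 2.24 80 142.2 | 2.28 73 142.9 | 2.32 76 142.7 | 2.36 59 142.0 | 2.4 65 133.0 | 2.44 68 132.7 | 2.48 67 132.9 |
```

arm_command:
  series: [100,0,0,0,0,100,0,0,3,0,100,0,0,6,0,100,0,0,9,0,100,0,0,10.6,0]

```text
clock: 15.87
eef_pos: [526.7, -118.9, 129.5]
tool_rot: [-3.138, -0.005, 2.116]
force: [-0.2, 0.5, -0.1]
width: 85.7
gripper_force: 0.0
```

arm_command:
  series: [10,0,0,0,0,10,0,0,0,0,10,0,0,0,0,10,0,0,0,0,10,0,0,0,0]

```text
clock: 16.28
eef_pos: [530.0, -121.4, 134.1]
tool_rot: [3.14, 0.002, 2.115]
force: [-0.3, -0.2, -0.1]
width: 25.6
gripper_force: 0.0
```

arm_command:
  series: [10,0,0,0,0,10,0,0,0,0,10,0,0,0,0,10,0,0,0,0,10,0,0,0,0]

```text
clock: 16.7
eef_pos: [529.6, -121.6, 134.1]
tool_rot: [3.14, 0.001, 2.115]
force: [-1.7, 0.2, 6.0]
width: 15.3
gripper_force: 61.1
```

arm_command:
  series: [10,0,0,0,2,10,0,0,0,4,10,0,0,0,6,10,0,0,0,8,10,0,0,0,10]

```text
clock: 17.12
eef_pos: [529.9, -121.8, 134.1]
tool_rot: [3.14, 0.002, 1.941]
force: [0.2, -0.7, 5.4]
width: 15.3
gripper_force: 61.3
```

arm_command:
  series: [10,0,0,0,1,10,0,0,0,2,10,0,0,0,3,10,0,0,0,4,10,0,0,0,4]

```text
clock: 17.53
eef_pos: [530.2, -121.7, 134.1]
tool_rot: [3.139, 0.001, 1.871]
force: [-0.3, 0.5, 5.5]
width: 15.2
gripper_force: 61.2
```

```bash
python3 chk.py w7; python3 -c "
from h import *
from cell import monitor
print(monitor.read_state()['torque'])
p,X=snap('scene','s3'); z=X[...,2]; r=np.hypot(X[...,0]-507,X[...,1]+48); Q=X[(r<35)&(z>145)&(p.max(-1)<60)]; print(len(Q),Q.mean(0),Q.max(0))"
```

```text
17.5833 [ 0.005  0.624  0.257  1.916 -0.254  0.63   0.722] [ 530.16755444 -121.61734044  134.1244792 ] [3.13931811e+00 1.37331927e-03 1.87172376e+00]
handle 5346 ((531.176513671875, -120.68089294433594), (39.554222106933594, 58.58664321899414), 38.88996124267578)
cross 3469 [508.31353396 -58.19509107 169.10092195] [527.23976222 -47.86677432 171.91679059]
1.6 185 132.8 | 1.64 189 132.8 | 1.68 189 132.8 | 1.72 192 132.9 | 1.76 214 130.8 | 1.8 155 123.5 | 1.84 207 133.3 | 1.88 197 133.4 | 1.92 202 133.4 | 1.96 194 132.3 | 2.0 263 142.6 | 2.04 226 142.8 | 2.08 230 142.9 | 2.12 131 142.3 | 2.16 182 132.8 | 2.2 187 132.9 | 2.24 187 132.8 | 2.28 193 132.8 | 2.32 185 132.8 | 2.36 182 132.8 | 2.4 182 132.8 | 2.44 176 132.9 | 2.48 175 132.8 | [-0.02844943  0.15162621  0.41041611]
73 [515.99827004 -54.36287556 167.68620489] [529.47174898 -46.73196684 171.65629105]
```

arm_command:
  series: [50,0,0,0,0,100,0,0,0,0,100,0,0,0,0,100,0,0,0,0,100,0,0,0,0]

```text
clock: 18.05
eef_pos: [529.0, -121.4, 132.7]
tool_rot: [-3.141, -0.0, 1.87]
force: [0.4, 0.0, 0.4]
width: 74.3
gripper_force: 0.0
```

arm_command:
  series: [100,0,0,-2,0,100,0,0,-5,0,100,0,0,-8,0,100,0,0,-11,0,100,0,0,-12,0]

```text
clock: 18.47
eef_pos: [531.1, -122.2, 256.8]
tool_rot: [3.136, 0.003, 1.87]
force: [0.5, -0.7, -0.1]
width: 85.3
gripper_force: 0.0
```

arm_command:
  series: [100,0,0,0,0,100,0,0,0,0,100,0,0,0,0,100,0,0,0,0,100,0,0,0,0]

```text
clock: 18.88
eef_pos: [528.3, -121.2, 251.3]
tool_rot: [-3.139, -0.001, 1.87]
force: [0.4, -0.0, 0.5]
width: 85.6
gripper_force: 0.0
```

```bash
python3 chk.py w8; python3 - <<'E'
from h import *
p,X=snap("scene","s4"); cv2.imwrite("pics/s4c.png",cv2.resize(p[140:300,160:360],None,fx=3.5,fy=3.5)[:,:,::-1])
E
```

```text
18.9333 [-0.047  0.467  0.325  1.799 -0.183  0.907  0.659] [ 528.47705028 -121.32660704  251.54870705] [-3.13934420e+00 -9.87091640e-04  1.87021432e+00]
handle 1514 ((529.5425415039062, -122.32442474365234), (15.738509178161621, 58.44199752807617), 16.653594970703125)
cross 871 [508.64934193 -58.08048474 169.04194176] [526.99521842 -48.25952096 172.30050725]
1.6 58 132.8 | 1.64 59 132.9 | 1.68 59 132.9 | 1.72 60 133.0 | 1.76 61 123.2 | 1.8 50 123.5 | 1.84 59 133.6 | 1.88 66 133.4 | 1.92 60 133.4 | 1.96 66 132.8 | 2.0 65 142.8 | 2.04 68 143.0 | 2.08 61 142.7 | 2.12 51 133.1 | 2.16 60 132.7 | 2.2 56 132.9 | 2.24 61 132.9 | 2.28 58 132.8 | 2.32 59 132.8 | 2.36 62 132.7 | 2.4 58 133.1 | 2.44 59 132.6 | 2.48 59 133.1 |
```

View pics/w8.png

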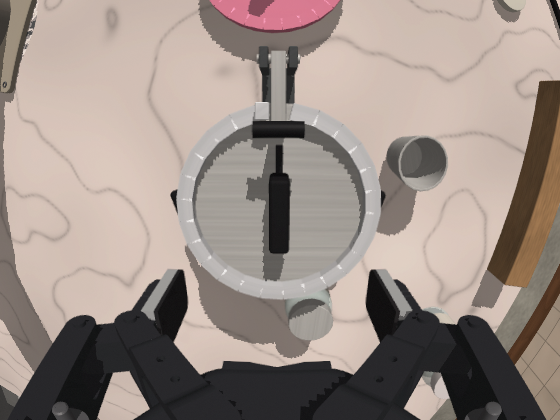

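View pics/s4c.png

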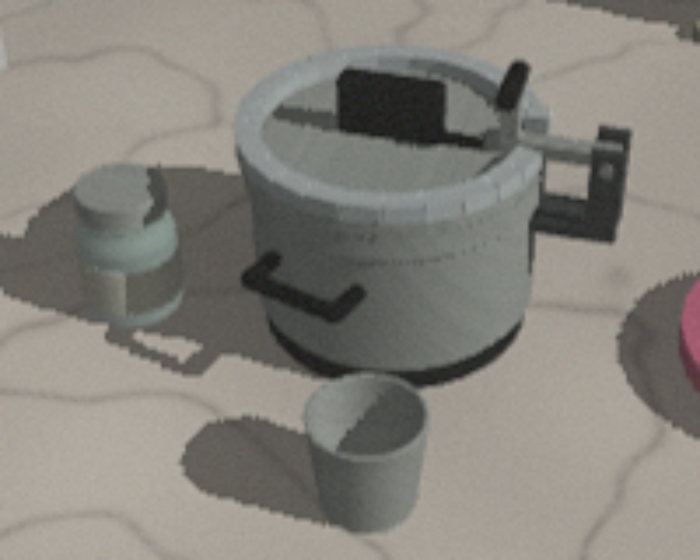

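The wrist view shows the bar level in the notch beside the stop block (262,110), crosspiece at (278,129), with the nose pointing at the latch. The scene crop shows the lid seated, the bar level at (560,148), and the jar and cup standing where they were. Handing in.

```bash
python3 -c "
from cell import workorder
print(workorder.finish_job())"
```

```text
the job is handed in; nothing more can be done
None
```

The job is handed in: the lid is turned nose to the latch and seated, the bar is level and fully home in the notch, and the jar and cup look undisturbed; the robot clock was at about 19 s of the 72 s, and no verdict came back.

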